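Reset the flushing pump through its shuttered well

TASK

The flushing pump has had its filter changed and its counter must be reset: with your fingertips push the shutter on its top fully open, reach down into the square well and press the sunken key all the way down, keep it down for a full second and let it come up again, then push the shutter fully shut. Only push and press: do not pinch the shutter's rib between the fingers, and leave the key of the neighbouring leak tester and all the loose things standing about as they are.

Things in the scene. Friction and masses are not known exactly. Their poses are not given: they have to be found in the camera images.
- pump: the flushing pump: a white box-shaped unit 210 x 210 mm, 85 mm high, fixed to the table; on its flat top are a grey sliding shutter between two low rails (4 mm high) and two round grey roller heads (54 mm wide, 30 mm high with their steel hubs, centres 72 mm towards +x and 50 mm either side). Origin: centre of its underside; x points to its rear (where the roller heads are), y to its left (the way the shutter opens), z up
- well_mouth (a point): centre of the mouth of the pump's square well, at the level of the pump's flat top (85 mm above the table), 35 mm to the pump's right (-y) of its centre. The well is 53 x 53 mm, sides along the pump's x and y, 30 mm deep; axes as the pump's
- shutter (a joint): the grey shutter over the square well: a plate 58 x 58 mm, 4 mm thick, its upper face 5 mm above the pump's top, with an upright rib across its middle. Joint value in m: 0 = closed, centred over the well; grows as it slides towards the pump's +y; 0.058 = fully open, at its stop, well wholly uncovered. It rubs with about 2 N and stays where it is left; it may start slightly ajar
- rib_top (a point): middle of the top of the shutter's rib, 24 mm above the pump's top. The rib is 46 mm long along the pump's x, 12 mm thick along the pump's y and stands 19 mm above the plate; it moves with the shutter. Axes as the pump's
- reset_key (a joint): the sunken reset key, a round grey button 26 mm across in the middle of the square well. Joint value in m: 0 = up, 0.006 = fully down at its stop; a spring returns it (1.2 N to start it, about 5 N fully down)
- reset_key_top (a point): centre of the top of the reset key, 18 mm below the pump's top when the key is up
- tester: the neighbouring leak tester: a white unit of the same size and fixing, with an uncovered round well (53 mm), a round steel gauge and two brass ports on its top; to be left alone. It and the pump may stand either way round, left or right. Origin: centre of its underside
- tester_key (a joint): the tester's own sunken key in its round well; m, 0 = up, 0.006 = down; to be left alone
- cap: loose steel cap, 24 mm wide, 22 mm high, on the pump's top near its front left corner; origin under its centre
- vial: loose amber vial, 24 mm wide, 40 mm high, on the tester's top; origin under its centre
- cup: loose paper cup, 66 mm wide, 65 mm high, on the table at the front left, before the left-hand unit; origin under its centre
- brush: loose cleaning brush lying on the table at the left; origin under its middle
- cup2: second loose paper cup, 66 mm wide, 65 mm high, on the table at the right; origin under its centre

How it is judged:
By the outcome, as a careful person would: the job done as asked, in the order asked, and still so for the second after the job is handed in, with the robot touching nothing.
It also fails if it takes over 53 s, if anything falls off the work surface, if the arm or the gripper's body presses on something with over 40 N, if the wrist force passes 120 N, or if a joint passes its speed limit or range.

ROBOT

A 6-joint arm with a two-finger parallel gripper is mounted at the origin on the work surface. World frame = base frame: x ahead of the robot, y to its left, z up, the work surface at z = 0. Lengths are in mm, angles in rad, forces in N, time in s.
With the tool pointing down it reaches from about 375 to 925 mm from the base axis. Payload 5.7 kg.
Tool frame: the origin (TCP) lies between the finger pads; the fingertips stand 25 mm ahead of it and the grasp point (between the pads) lies 6 mm ahead of it; z points along the fingers, y is the line along which they close (so a half turn about z gives the same grasp; the last joint's range is limited). The gripper opens to 85 mm and grips with 20 to 120 N. Pads are 22 mm wide; open, the fingers measure 114 mm over their backs; the gripper's body (76 mm by 85 mm) begins 54 mm behind the grasp point. The pads swing forward as they close: fully open they stand 13 mm farther back than shut.
Start: joints at [-1.356, 0.359, 1.51, -0, 1.272, -0.115], TCP at [194.296, -567.636, 217.867] pointing down, gripper open.
Joint ranges: [-2.97, 2.97], [-1.01, 2.36], [0.21, 2.38], [-0.96, 4.11], [0.2, 2.71], [-2.98, 2.98]. Speed limits (rad/s): [2.39, 2.39, 3.14, 3.14, 3.14, 3.14].

INTERFACE

Orientations are given as [roll, pitch, yaw] about the fixed x, y, z axes, in that order (R = Rz(yaw) Ry(pitch) Rx(roll)).
In Python, from bench import arm gives the robot as it stands.
- The arm moves only by the tool drive_tool, never from a script. Its argument "increments" is a list of rows, each a list of 3 entries, a list of its own where there are three numbers: the shift along the tool's x, y, z in mm, then the turn, a rotation vector about the tool's x, y, z in units of 8 degrees (1.0 is 8 degrees), then the opening, from 0 (shut) to 1 (fully open). In form: [[[dx, dy, dz], [wx, wy, wz], claw], ...]. A call has exactly 10 rows; each row shifts and turns the commanded pose from where the row before left it, along the tool's axes as they then stand; what a row does not reach is not made up. A row lasts 1/10 s, in which the tool goes at most 50 mm and 8.59 degrees, less where a joint would pass 70% of its speed; a pose out of reach is approached as far as the arm can. A call is refused whole if a number of a shift passes 50 or a number of a turn 1, either way. A call with a gripper value outside its range is refused whole. The fingers move at their own pace and stop on an object; "grip_force" is the grip in N (left out, the last holds). Time passes only in rows, so rows that do not move let the fingers close, or fill a call up. It gives the time, the measured TCP pose, the force, the opening and the grip force at its end, in the units of the state.
- arm.get_state(): the state, without advancing time (a new reading comes with each control period).
- arm.camera(name): name is "scene" or "top"; returns a dict with "color" (480x640x3 uint8, red, green, blue), "depth" (480x640 float32, mm along the optical axis (not along the pixel's ray), 0 where there is no reading), "fx", "fy", "cx", "cy" (pixels), "extrinsics" (4x4, takes a point from camera to world coordinates). Camera axes: x right, y down, z forward; pixel columns grow to the right and rows downward; lengths in mm; the calibration is good to about 2 mm. A picture is of the moment at which its call begins.
- arm.close_job(): hands the job in; it is judged then, once.
The state is a dict: "t": time; "joint_pos": joint angles; "qd": joint speeds; "joint_torque": joint torques, N m; "position": TCP position; "tcp_rot": TCP orientation; "contact_force": force on the tool from outside, world axes, zero at the start; "wrist_torque": the same for the moment, N m; "gripper_width": finger opening in mm; "grasp_force": force on a finger pad.
Only numpy, scipy, OpenCV 4.12 (cv2) and the standard library are available. Lean on these libraries where they do the work, as an engineer would, in place of code of your own. Each camera call takes 0.05 s, during which the arm holds its last target. There are 200 camera calls.

## Working session

There is one attempt and no reset: what is moved stays moved. The work goes in short steps, Python scripts to look and compute and a tool call to move; the robot and the scene stay as the last step left them, time stands still between calls to the robot, and variables do not carry over. Pictures are saved under pics/ and viewed, at most 10 in all, crops included, and the job is handed in when it is done.

Besides the shell and the picture viewer there is one more tool, called after ">>>" in YAML: its name, and indented under it one key for each argument. drive_tool: Moves the arm, as the interface text tells. Its arguments: {"type":"object","properties":{"increments":{"type":"array","items":{"type":"array"}},"grip_force":{"type":"number"}},"required":["increments"]}

```bash
mkdir -p pics; cat > h.py <<'E'
import numpy as np, cv2
from bench import arm
def pts(c):
    v,u=np.mgrid[0:480,0:640]; d=c["depth"]
    P=np.stack([(u-c["cx"])/c["fx"]*d,(v-c["cy"])/c["fy"]*d,d,np.ones_like(d)],-1)
    return (P@np.array(c["extrinsics"]).T)[...,:3]
def ray(c,u,v,z):
    E=np.array(c["extrinsics"]); r=E[:3,:3]@np.array([(u-c["cx"])/c["fx"],(v-c["cy"])/c["fy"],1])
    return E[:3,3]+r*(z-E[2,3])/r[2]
E
python3 - <<'E'
from h import *
for n in("top","scene"):
    c=arm.camera(n); cv2.imwrite(f"pics/{n}0.png",c["color"][...,::-1]); np.savez(f"{n}0.npz",**c)
    print(n,c["fx"],np.round(c["extrinsics"],3).tolist())
s=arm.get_state();print(s)
E
```

```text
top 567.48076459635 [[0.02, -0.994, 0.105, 343.443], [-1.0, -0.019, 0.016, -22.175], [-0.014, -0.105, -0.994, 1578.679], [0.0, 0.0, 0.0, 1.0]]
scene 540.3982151101187 [[0.126, 0.615, -0.779, 1500.441], [0.992, -0.085, 0.094, -112.113], [-0.009, -0.784, -0.621, 863.915], [0.0, 0.0, 0.0, 1.0]]
{'t': 0.1, 'joint_pos': array([-1.35608898e+00,  3.59473749e-01,  1.51133595e+00,  1.18951252e-05,
        1.27252642e+00, -1.15090912e-01]), 'qd': array([ 0.00111356, -0.00190246, -0.00386377, -0.00109189, -0.00060133,
       -0.00069521]), 'joint_torque': array([-1.28470314e-03, -5.28653276e+01, -2.79349440e+01, -2.98335563e-04,
        4.97502100e-03,  4.00800468e-05]), 'position': array([ 194.17354251, -567.02263284,  217.108933  ]), 'tcp_rot': array([-3.13986203e+00, -2.11502747e-04,  3.29794567e-01]), 'contact_force': array([ 0.18225295, -0.1522681 ,  0.14212031]), 'wrist_torque': array([-0.00995307, -0.00845787, -0.01964609]), 'grasp_force': 0.0, 'gripper_width': 85.38480536398097}
```

View pics/top0.png

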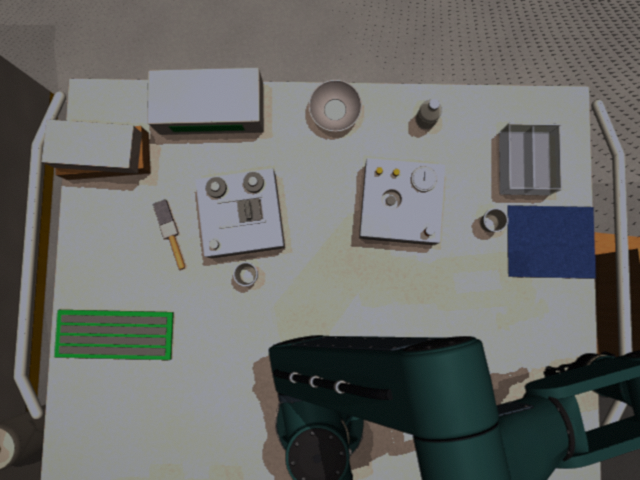

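View pics/scene0.png

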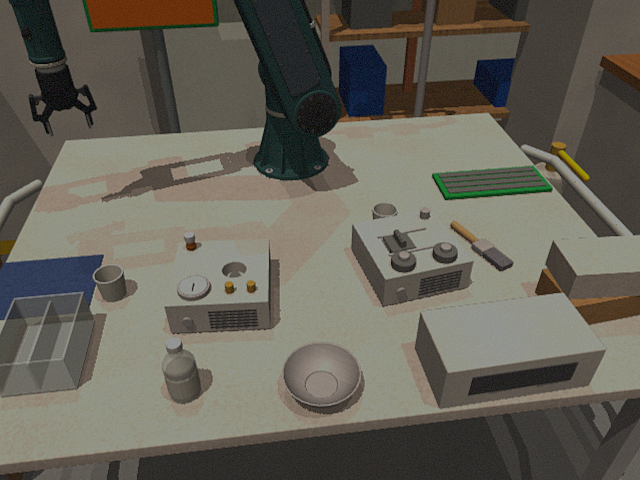

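The top view shows the pump at left (centre about 241,213), its rollers at (216,186) and (253,182), the shutter rib at (249,210), and the cap at (214,244). The tester is at right (402,202).

```bash
python3 - <<'E'
from h import *
c=dict(np.load("top0.npz")); P=pts(c); v,u=np.mgrid[0:480,0:640]
reg=(u>185)&(u<300)&(v>155)&(v<270)
m=reg&(P[...,2]>75)&(P[...,2]<125)
Q=P[m]; print("top z",np.median(Q[:,2]))
n,l,st,ce=cv2.connectedComponentsWithStats(m.astype(np.uint8)); k=1+np.argmax(st[1:,4]); Q=P[l==k]
(rc,rs,ra)=cv2.minAreaRect(Q[:,:2].astype(np.float32)); print("rect",rc,rs,ra)
for lo,hi,nm in((105,120,"roller"),(99,112,"cap/rib"),(94,115,"all>94")):
    mm=(reg&(P[...,2]>lo)&(P[...,2]<hi)).astype(np.uint8)
    n,l,st,ce=cv2.connectedComponentsWithStats(mm)
    for i in range(1,n):
        if st[i,4]>8:
            q=P[l==i]; print(nm,st[i],np.round(ce[i],1),np.round(q.mean(0),1),np.round(np.median(q[:,2]),1), np.round(np.ptp(q[:,:2],0),1))
s=dict(np.load("scene0.npz"))
a=cv2.resize(c["color"][155:270,185:300,::-1],(560,560),interpolation=cv2.INTER_CUBIC)
cv2.imwrite("pics/c1.png",cv2.convertScaleAbs(a,alpha=1.3))
b=cv2.resize(s["color"][200:310,340:480,::-1],(763,600),interpolation=cv2.INTER_CUBIC)
cv2.imwrite("pics/c2.png",cv2.convertScaleAbs(b,alpha=1.3))
E
```

```text
top z 86.90717503438555
rect (552.2561645507812, 228.23507690429688) (212.3222198486328, 211.68365478515625) 9.260517120361328
roller [243 172  20  20 199] [252.6 181.1] [630.7 189.  110. ] 108.6 [51.4 50.6]
roller [206 177  20  20 192] [215.3 186.5] [614.7 286.7 110. ] 108.9 [50.3 51.1]
roller [245 201   6  17  71] [247.4 209. ] [556.4 200.2 109.7] 109.7 [42.9 14.4]
roller [209 240   9   9  59] [212.9 243.8] [463.2 287.2 109.2] 109.0 [21.3 22.3]
cap/rib [243 172  20  20 248] [252.8 181.8] [629.8 189.  105.5] 105.6 [51.8 51.6]
cap/rib [206 177  20  21 255] [215.6 186.9] [614.3 286.9 105.3] 105.2 [54.3 52. ]
cap/rib [244 201   8  18  78] [247.6 209.6] [555.2 200.  107.2] 107.8 [45.2 19.9]
cap/rib [209 240  10   9  61] [213.3 244. ] [462.9 286.5 107.8] 107.9 [21.3 22.8]
all>94 [243 172  21  21 297] [252.9 181.8] [629.7 188.7 105.8] 105.8 [52.9 53.1]
all>94 [206 177  21  21 299] [215.6 187. ] [614.  286.9 105.8] 105.7 [54.3 52. ]
all>94 [244 201   9  18  98] [247.6 209.7] [555.  200.  106.4] 107.6 [46.3 22.6]
all>94 [209 240  10   9  71] [213.4 244. ] [462.8 286.2 107.5] 108.1 [21.3 22.8]
```

View pics/c1.png

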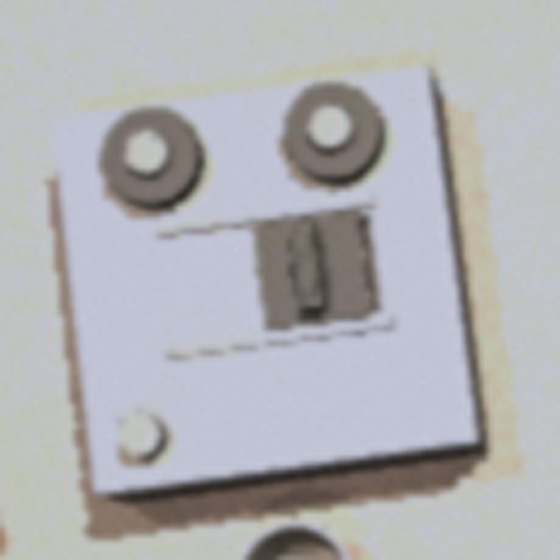

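View pics/c2.png

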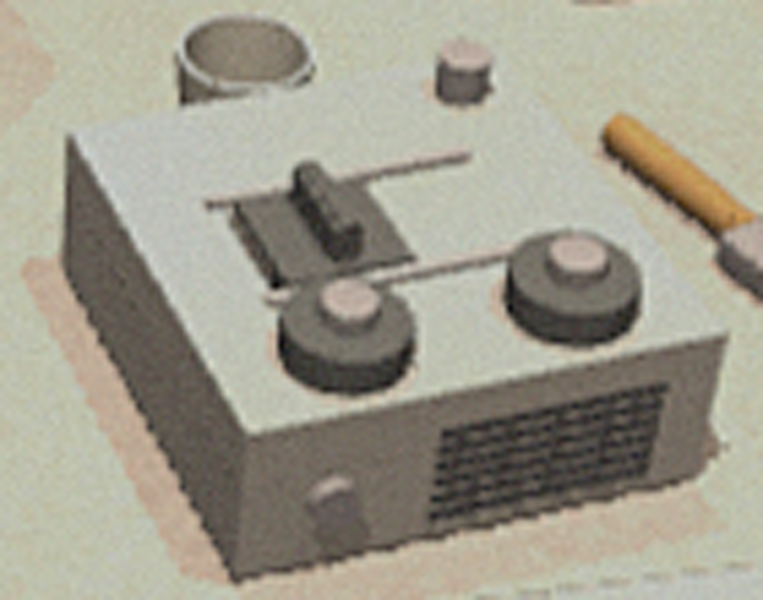

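>>> drive_tool:
  increments:
    - [[0, 0, 0], [0, 0, 0.6], 0]
    - [[0, 0, 0], [0, 0, 0.61], 0]
    - [[27, -37, 0], [0, 0, 0], 0]
    - [[27, -37, 0], [0, 0, 0], 0]
    - [[27, -37, 0], [0, 0, 0], 0]
    - [[27, -37, 0], [0, 0, 0], 0]
    - [[27, -37, 0], [0, 0, 0], 0]
    - [[27, -37, 0], [0, 0, 0], 0]
    - [[27, -37, 0], [0, 0, 0], 0]
    - [[27, -37, 0], [0, 0, 0], 0]

```text
t: 1.1
position: [360.4, -239.0, 217.8]
tcp_rot: [-3.141, 0.0, 0.16]
contact_force: [0.7, 0.0, 0.1]
gripper_width: -0.1
grasp_force: 0.0
```

>>> drive_tool:
  increments:
    - [[27, -37, 0], [0, 0, 0], 0]
    - [[27, -37, 0], [0, 0, 0], 0]
    - [[27, -37, 0], [0, 0, 0], 0]
    - [[27, -37, 0], [0, 0, 0], 0]
    - [[27, -37, 0], [0, 0, 0], 0]
    - [[27, -37, 0], [0, 0, 0], 0]
    - [[27, -37, 0], [0, 0, 0], 0]
    - [[27, -37, 0], [0, 0, 0], 0]
    - [[27, -37, 0], [0, 0, 0], 0]
    - [[21, -38, 0], [0, 0, 0], 0]

```text
t: 2.1
position: [562.2, 169.5, 217.6]
tcp_rot: [3.141, -0.0, 0.161]
contact_force: [0.7, 0.2, 0.3]
gripper_width: 0.1
grasp_force: 0.0
```

>>> drive_tool:
  increments:
    - [[-1, 0, 12], [0, 0, 0], 0]
    - [[0, 0, 12], [0, 0, 0], 0]
    - [[0, 0, 12], [0, 0, 0], 0]
    - [[0, 0, 12], [0, 0, 0], 0]
    - [[0, 0, 12], [0, 0, 0], 0]
    - [[0, 0, 12], [0, 0, 0], 0]
    - [[0, 0, 12], [0, 0, 0], 0]
    - [[0, 0, 8], [0, 0, 0], 0]
    - [[0, 0, 3], [0, 0, 0], 0]
    - [[0, 0, 0], [0, 0, 0], 0]

```text
t: 3.1
position: [560.1, 167.4, 122.5]
tcp_rot: [-3.142, 0.001, 0.161]
contact_force: [0.2, -0.2, -0.3]
gripper_width: -0.3
grasp_force: 0.0
```

```bash
python3 - <<'E'
from h import *
c=arm.camera("scene"); print(arm.get_state()["position"],arm.get_state()["contact_force"])
b=cv2.resize(c["color"][150:310,330:480,::-1],(562,600),interpolation=cv2.INTER_CUBIC)
cv2.imwrite("pics/d1.png",cv2.convertScaleAbs(b,alpha=1.3))
E
```

```text
[560.45601939 167.52723789 122.98396375] [-0.06869546  0.04935271 -1.01245809]
```

View pics/d1.png

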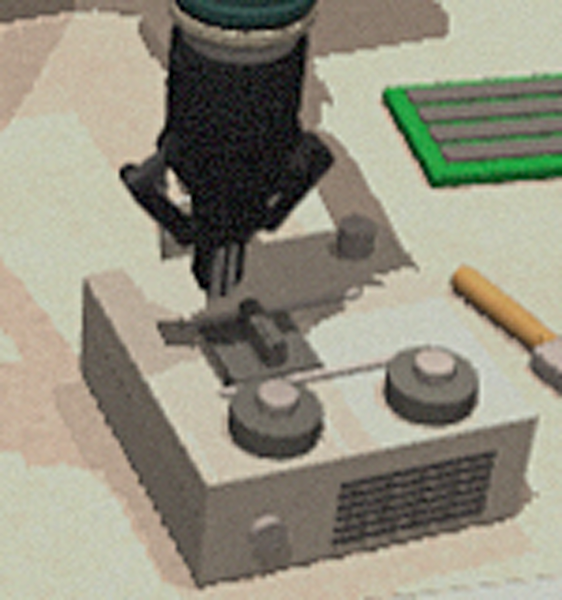

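```bash
python3 - <<'E'
from h import *
c=dict(np.load("scene0.npz")); E=np.array(c["extrinsics"]); 
def pr(p):
    q=E[:3,:3].T@(np.array(p)-E[:3,3]); uv=np.array([c["cx"]+c["fx"]*q[0]/q[2],c["cy"]+c["fy"]*q[1]/q[2]]); return np.round([(uv[0]-330)*3.75,(uv[1]-150)*3.75],0)
print("tip",pr([560.4,167.5,97]),pr([560.4,167.5,110]),"rib",pr([556.4,200.2,109]),"on plate",pr([560.4,167.5,90]))
E
```

```text
tip [209. 337.] [210. 320.] rib [261. 313.] on plate [208. 346.]
```

```bash
python3 - <<'E'
from h import *
for n in("scene","top"):
    c=arm.camera(n);P=pts(c)
    d=P-np.array([560.4,167.5,0]); X=d[...,0]*.987+d[...,1]*.16; Y=-d[...,0]*.16+d[...,1]*.987
    for lo in range(94,150,6):
        m=(abs(X)<60)&(abs(Y)<75)&(P[...,2]>=lo)&(P[...,2]<lo+6)
        m&=~((Y>20)&(lo<112))
        if m.sum()>3: print(n,lo,m.sum(),"X",np.round(np.percentile(X[m],[0,10,50,90,100])),"Y",np.round(np.percentile(Y[m],[0,10,50,90,100])))
c=arm.camera("scene")
b=cv2.resize(c["color"][200:260,360:440,::-1],(800,600),interpolation=cv2.INTER_CUBIC)
cv2.imwrite("pics/d2.png",cv2.convertScaleAbs(b,alpha=2.2))
E
```

```text
scene 100 22 X [50. 52. 55. 59. 60.] Y [-8. -5.  4. 13. 19.]
scene 136 8 X [ 9.  9. 11. 13. 13.] Y [-5. -3.  2.  6.  6.]
scene 142 27 X [-7.  5.  9. 13. 13.] Y [-13. -11.  -2.  11.  14.]
scene 148 30 X [-6.  2.  8. 12. 14.] Y [-14. -13.  -7.  11.  14.]
top 94 5 X [-59. -47. -23. -11.  -6.] Y [-35. -32.  18.  19.  19.]
```

View pics/d2.png

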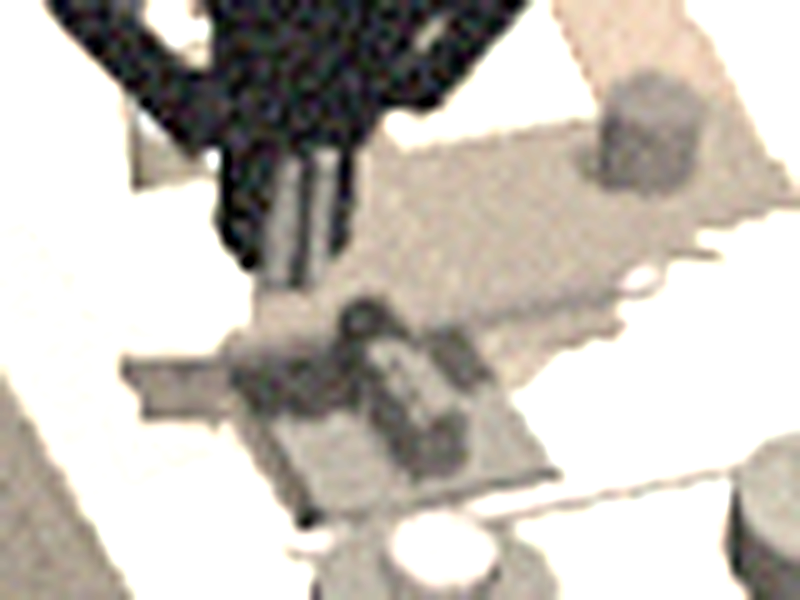

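```bash
python3 - <<'E'
from h import *
c=arm.camera("scene");P=pts(c); d=P-np.array([560.4,167.5,0]); X=d[...,0]*.987+d[...,1]*.16; Y=-d[...,0]*.16+d[...,1]*.987
for v in range(214,238,2): print(v,[tuple(int(round(t)) for t in (X[v,u],Y[v,u],P[v,u,2])) for u in (384,387,389,391,394)])
for px in((389,228.5),(386,226)):
  for z in (97,110,120,130):
    r=ray(c,*px,z)-np.array([560.4,167.5,0]); print(px,z,np.round([r[0]*.987+r[1]*.16,-r[0]*.16+r[1]*.987]))
E
```

```text
214 [(6, -13, 176), (13, -9, 180), (14, -5, 180), (10, 2, 176), (12, 8, 176)]
216 [(7, -13, 172), (6, -5, 169), (11, -3, 172), (13, 1, 173), (5, 12, 165)]
218 [(6, -12, 165), (8, -6, 165), (11, -2, 166), (13, 2, 167), (10, 10, 163)]
220 [(4, -10, 158), (8, -5, 160), (11, -2, 161), (10, 4, 159), (8, 12, 156)]
222 [(8, -12, 155), (9, -5, 155), (11, -1, 155), (11, 4, 154), (7, 13, 150)]
224 [(9, -12, 151), (10, -5, 150), (11, -1, 150), (14, 3, 151), (9, 12, 146)]
226 [(7, -11, 144), (11, -5, 146), (9, 1, 142), (12, 4, 144), (-57, 46, 85)]
228 [(-55, 19, 87), (11, -5, 140), (13, -1, 141), (-53, 37, 84), (-50, 43, 85)]
230 [(-48, 17, 86), (-47, 24, 86), (-46, 29, 85), (-46, 34, 84), (-20, 29, 104)]
232 [(-41, 14, 86), (-48, 25, 78), (-37, 25, 86), (-38, 30, 85), (-14, 26, 103)]
234 [(-30, 9, 89), (-29, 16, 89), (-32, 23, 84), (-26, 25, 89), (-11, 25, 100)]
236 [(-24, 6, 89), (-22, 13, 89), (-22, 18, 87), (-18, 21, 90), (-12, 26, 93)]
(389, 228.5) 97 [-37.  24.]
(389, 228.5) 110 [-22.  16.]
(389, 228.5) 120 [-10.  10.]
(389, 228.5) 130 [2. 4.]
(386, 226) 97 [-48.  21.]
(386, 226) 110 [-33.  13.]
(386, 226) 120 [-20.   7.]
(386, 226) 130 [-8.  2.]
```

```bash
python3 - <<'E'
from h import *
c=dict(np.load("scene0.npz"));P=pts(c)
m=(abs(P[...,0]-194)<90)&(abs(P[...,1]+567)<90)&(P[...,2]>100)
v,u=np.nonzero(m); print(m.sum(),P[m].min(0).round(),np.percentile(P[m][:,2],[0,1,3,10]).round())
for a,b in((30,70),(70,110)):
    k=m.copy();k[:,:a]=0;k[:,b:]=0; q=P[k]; i=np.argsort(q[:,2])[:6]; print(q[i].round())
c=arm.camera("scene");P=pts(c);c2=arm.camera("top");P2=pts(c2)
s=arm.get_state();print(s["position"],s["joint_pos"],s["contact_force"])
q=P2[(abs(P2[...,0]-560)<60)&(abs(P2[...,1]-167)<60)&(P2[...,2]>120)]; print(len(q),np.percentile(q[:,2],[0,10,50,90,100]).round() if len(q) else 0)
# knuckles/body heights in scene view
d=P-np.array([560.4,167.5,0]); Y=-d[...,0]*.16+d[...,1]*.987
for z in range(135,260,8):
    k=(abs(d[...,0])<70)&(abs(Y)<90)&(P[...,2]>=z)&(P[...,2]<z+8)
    print(z,k.sum(),np.round([Y[k].min(),Y[k].max()]) if k.any() else "")
E
```

```text
4798 [ 162. -632.  243.] [243. 257. 277. 307.]
[[ 214. -607.  244.]
 [ 226. -606.  247.]
 [ 220. -607.  247.]
 [ 217. -607.  248.]
 [ 219. -604.  249.]
 [ 224. -608.  249.]]
[[ 187. -521.  243.]
 [ 186. -518.  245.]
 [ 192. -517.  245.]
 [ 192. -522.  246.]
 [ 180. -516.  248.]
 [ 192. -519.  248.]]
[560.61519531 167.58160973 123.39996632] [1.72361265e-01 4.36312051e-01 1.64836772e+00 1.42435894e-04
 1.05599220e+00 1.58218612e+00] [-0.2390681   0.12442988  0.32372946]
3397 [198. 412. 547. 571. 600.]
135 16 [-11.   9.]
143 34 [-13.  14.]
151 36 [-13.  15.]
159 47 [-14.  14.]
167 31 [-13.  13.]
175 45 [-19.  29.]
183 108 [-33.  35.]
191 109 [-39.  42.]
199 109 [-47.  47.]
207 124 [-54.  53.]
215 127 [-60.  63.]
223 203 [-61.  61.]
231 151 [-57.  54.]
239 156 [-47.  40.]
247 69 [-42.  40.]
255 25 [-37. -21.]
```

The cameras put the fingertips about 40 mm higher than the spec implies, both now and at the start. I'll descend in small steps and check.

>>> drive_tool:
  increments:
    - [[0, 0, 2], [0, 0, 0], 0]
    - [[0, 0, 2], [0, 0, 0], 0]
    - [[0, 0, 1], [0, 0, 0], 0]
    - [[0, 0, 1], [0, 0, 0], 0]
    - [[0, 0, 1], [0, 0, 0], 0]
    - [[0, 0, 1], [0, 0, 0], 0]
    - [[0, 0, 1], [0, 0, 0], 0]
    - [[0, 0, 1], [0, 0, 0], 0]
    - [[0, 0, 0], [0, 0, 0], 0]
    - [[0, 0, 0], [0, 0, 0], 0]

```text
t: 4.45
position: [560.3, 167.5, 112.9]
tcp_rot: [-3.142, 0.0, 0.161]
contact_force: [0.4, 0.6, -0.2]
gripper_width: -0.1
grasp_force: 0.0
```

```bash
cat >> h.py <<'E'
def tip():
    s=arm.get_state(); p=s["position"]; c=arm.camera("scene"); P=pts(c); d=P-np.array([p[0],p[1],0])
    X=d[...,0]*.987+d[...,1]*.16; Y=-d[...,0]*.16+d[...,1]*.987
    m=(X>3)&(X<18)&(abs(Y)<8)&(P[...,2]>60)&(P[...,2]<200)
    d2=P-np.array([551.7,227.4,0]); x2=d2[...,0]*.987+d2[...,1]*.16; y2=-d2[...,0]*.16+d2[...,1]*.987
    r=(abs(x2)<19)&(P[...,2]>102)&(P[...,2]<112)&(abs(y2)<50)&((y2-(-(p[0]-551.7)*.16+(p[1]-227.4)*.987)).__abs__()>17)
    dp=p-np.array([551.7,227.4,0])
    print("t",round(s["t"],2),"tcp pump",np.round([dp[0]*.987+dp[1]*.16,-dp[0]*.16+dp[1]*.987,p[2]],1),"F",np.round(s["contact_force"],1),"yaw",s["tcp_rot"])
    print("tip zs",np.sort(P[m][:,2])[:5].round(1),"rib y",np.median(y2[r]).round(1) if r.any() else None,r.sum())
    return c
E
python3 -c "from h import *; tip()"
```

```text
t 4.45 tcp pump [ -1.1 -60.5 112.9] F [ 0.4  0.6 -0.2] yaw [-3.14150332e+00  4.97043178e-05  1.60802118e-01]
tip zs [80.  82.8 83.9 83.9 84. ] rib y -30.4 65
```

>>> drive_tool:
  increments:
    - [[1, 0, 5], [0, 0, 0], 0]
    - [[0, 0, 5], [0, 0, 0], 0]
    - [[0, 0, 5], [0, 0, 0], 0]
    - [[0, 0, 4], [0, 0, 0], 0]
    - [[0, 0, 3], [0, 0, 0], 0]
    - [[0, 0, 2], [0, 0, 0], 0]
    - [[0, 0, 2], [0, 0, 0], 0]
    - [[0, 0, 1], [0, 0, 0], 0]
    - [[0, 0, 1], [0, 0, 0], 0]
    - [[0, 0, 0], [0, 0, 0], 0]

```text
t: 5.5
position: [561.3, 167.6, 84.9]
tcp_rot: [-3.141, -0.0, 0.161]
contact_force: [-0.3, 0.6, -0.4]
gripper_width: -0.3
grasp_force: 0.0
```

```bash
sed -i 's/>60)&(P/>93)\&(P/' h.py
python3 - <<'E'
from h import *
c=tip()
b=cv2.resize(c["color"][200:260,360:440,::-1],(800,600),interpolation=cv2.INTER_CUBIC)
cv2.imwrite("pics/d3.png",cv2.convertScaleAbs(b,alpha=2.2))
E
```

```text
t 5.5 tcp pump [ -0.1 -60.5  84.9] F [-0.3  0.6 -0.4] yaw [-3.14148038e+00 -1.77793691e-06  1.60855582e-01]
tip zs [ 97.9 100.3 100.3 101.  101.5] rib y -30.2 62
```

View pics/d3.png

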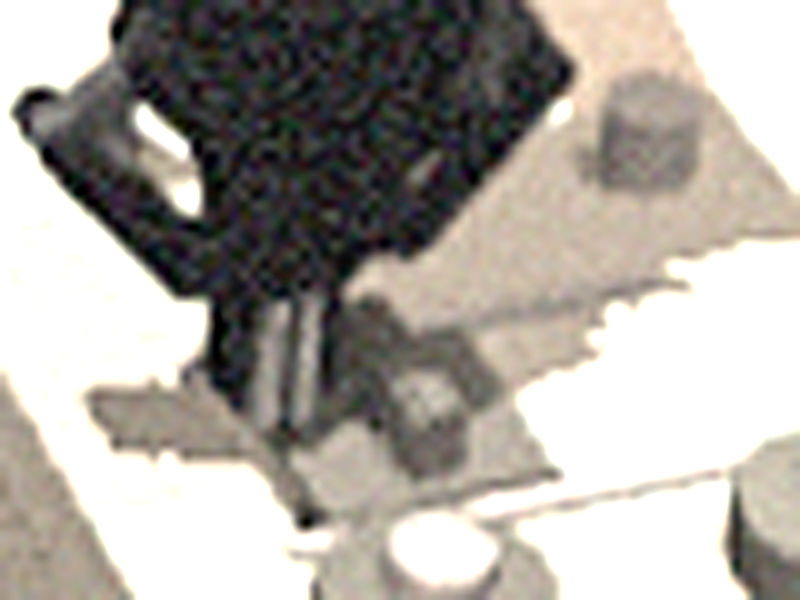

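>>> drive_tool:
  increments:
    - [[0, -4, 0], [0, 0, 0], 0]
    - [[0, -6, 0], [0, 0, 0], 0]
    - [[0, -6, 0], [0, 0, 0], 0]
    - [[0, -6, 0], [0, 0, 0], 0]
    - [[0, -6, 0], [0, 0, 0], 0]
    - [[0, -6, 0], [0, 0, 0], 0]
    - [[0, -6, 0], [0, 0, 0], 0]
    - [[0, -6, 0], [0, 0, 0], 0]
    - [[0, -6, 0], [0, 0, 0], 0]
    - [[0, -3, 0], [0, 0, 0], 0]

```text
t: 6.55
position: [552.5, 222.6, 85.0]
tcp_rot: [-3.141, -0.0, 0.161]
contact_force: [1.6, -2.1, 1.0]
gripper_width: -0.3
grasp_force: 1.0
```

>>> drive_tool:
  increments:
    - [[0, -1, 0], [0, 0, 0], 0]
    - [[0, -1, 0], [0, 0, 0], 0]
    - [[0, -1, 0], [0, 0, 0], 0]
    - [[0, -0.5, 0], [0, 0, 0], 0]
    - [[0, -0.5, 0], [0, 0, 0], 0]
    - [[0, -0.5, 0], [0, 0, 0], 0]
    - [[0, -0.5, 0], [0, 0, 0], 0]
    - [[0, 0, 0], [0, 0, 0], 0]
    - [[0, 0, 0], [0, 0, 0], 0]
    - [[0, 0, 0], [0, 0, 0], 0]

```text
t: 7.55
position: [551.8, 226.9, 85.0]
tcp_rot: [-3.141, -0.0, 0.161]
contact_force: [0.7, -1.5, 0.7]
gripper_width: -0.0
grasp_force: 0.9
```

```bash
python3 -c "from h import *; tip()"
```

```text
t 7.55 tcp pump [-0.  -0.5 85. ] F [ 0.7 -1.5  0.7] yaw [-3.14141883e+00 -2.09112588e-04  1.60830263e-01]
tip zs [ 98.   98.3  99.3 103.1 103.2] rib y 20.3 18
```

>>> drive_tool:
  increments:
    - [[0, -0.5, 0], [0, 0, 0], 0]
    - [[0, -0.5, 0], [0, 0, 0], 0]
    - [[0, -0.5, 0], [0, 0, 0], 0]
    - [[0, -0.5, 0], [0, 0, 0], 0]
    - [[0, -0.5, 0], [0, 0, 0], 0]
    - [[0, -0.5, 0], [0, 0, 0], 0]
    - [[0, 0, 0], [0, 0, 0], 0]
    - [[0, 0, 0], [0, 0, 0], 0]
    - [[0, 0, 0], [0, 0, 0], 0]
    - [[0, 0, 0], [0, 0, 0], 0]

```text
t: 8.6
position: [551.1, 229.9, 85.0]
tcp_rot: [-3.141, 0.0, 0.161]
contact_force: [1.9, -1.6, 0.1]
gripper_width: 0.0
grasp_force: 0.8
```

>>> drive_tool:
  increments:
    - [[0, -0.5, 0], [0, 0, 0], 0]
    - [[0, -0.5, 0], [0, 0, 0], 0]
    - [[0, -0.5, 0], [0, 0, 0], 0]
    - [[0, -0.5, 0], [0, 0, 0], 0]
    - [[0, 0, 0], [0, 0, 0], 0]
    - [[0, 0, 0], [0, 0, 0], 0]
    - [[0, 0, 0], [0, 0, 0], 0]
    - [[0, 0, 0], [0, 0, 0], 0]
    - [[0, 0, 0], [0, 0, 0], 0]
    - [[0, 0, 0], [0, 0, 0], 0]

```text
t: 9.6
position: [551.0, 230.9, 84.9]
tcp_rot: [3.14, 0.0, 0.161]
contact_force: [2.5, -6.1, 1.0]
gripper_width: 0.5
grasp_force: 2.9
```

>>> drive_tool:
  increments:
    - [[0, -0.5, 0], [0, 0, 0], 0]
    - [[0, -0.5, 0], [0, 0, 0], 0]
    - [[0, 0, 0], [0, 0, 0], 0]
    - [[0, 0, 0], [0, 0, 0], 0]
    - [[0, 0, 0], [0, 0, 0], 0]
    - [[0, 0, 0], [0, 0, 0], 0]
    - [[0, 0, 0], [0, 0, 0], 0]
    - [[0, 0, 0], [0, 0, 0], 0]
    - [[0, 0, 0], [0, 0, 0], 0]
    - [[0, 0, 0], [0, 0, 0], 0]

```text
t: 10.6
position: [550.9, 231.1, 84.9]
tcp_rot: [3.139, 0.0, 0.161]
contact_force: [2.5, -8.5, 2.3]
gripper_width: -0.0
grasp_force: 4.3
```

>>> drive_tool:
  increments:
    - [[0, 3, 0], [0, 0, 0], 0]
    - [[0, 5, 0], [0, 0, 0], 0]
    - [[0, 6, 0], [0, 0, 0], 0]
    - [[0, 6, 0], [0, 0, 0], 0]
    - [[0, 6, 0], [0, 0, 0], 0]
    - [[0, 6, 0], [0, 0, 0], 0]
    - [[0, 5, 0], [0, 0, 0], 0]
    - [[0, 3, 0], [0, 0, 0], 0]
    - [[0, 0, 0], [0, 0, 0], 0]
    - [[0, 0, 0], [0, 0, 0], 0]

```text
t: 11.6
position: [557.1, 193.3, 85.0]
tcp_rot: [-3.141, -0.0, 0.161]
contact_force: [0.1, 1.0, -0.3]
gripper_width: 0.1
grasp_force: 0.0
```

```bash
python3 - <<'E'
from h import *
c=tip()
t=arm.camera("top")
a=cv2.resize(t["color"][175:245,205:290,::-1],(510,420),interpolation=cv2.INTER_CUBIC)
b=cv2.resize(c["color"][195:265,360:445,::-1],(510,420),interpolation=cv2.INTER_CUBIC)[:, :290]
cv2.imwrite("pics/e1.png",cv2.convertScaleAbs(np.hstack([a,b]),alpha=1.8))
E
```

```text
t 11.6 tcp pump [ -0.1 -34.5  85. ] F [ 0.1  1.  -0.3] yaw [-3.14131391e+00 -5.64976231e-05  1.60609675e-01]
tip zs [ 98.4  99.  100.3 100.7 101.7] rib y 19.8 67
```

View pics/e1.png

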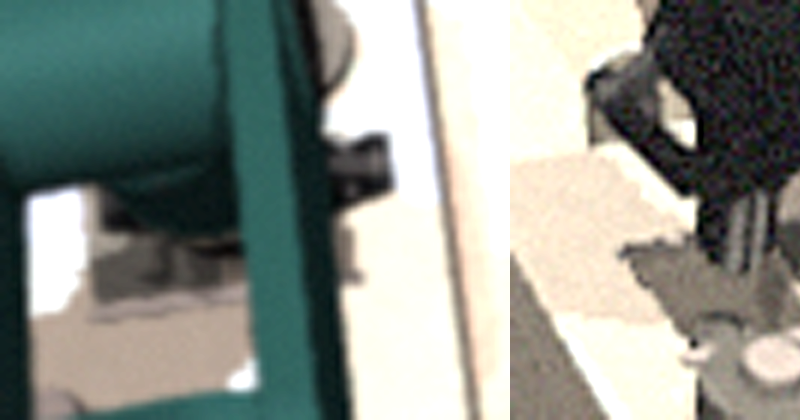

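>>> drive_tool:
  increments:
    - [[0, 0, 3], [0, 0, 0], 0]
    - [[0, 0, 4], [0, 0, 0], 0]
    - [[0, 0, 4], [0, 0, 0], 0]
    - [[0, 0, 4], [0, 0, 0], 0]
    - [[0, 0, 4], [0, 0, 0], 0]
    - [[0, 0, 3], [0, 0, 0], 0]
    - [[0, 0, 2], [0, 0, 0], 0]
    - [[0, 0, 2], [0, 0, 0], 0]
    - [[0, 0, 1], [0, 0, 0], 0]
    - [[0, 0, 0], [0, 0, 0], 0]

```text
t: 12.7
position: [557.1, 193.3, 57.9]
tcp_rot: [-3.142, 0.0, 0.161]
contact_force: [0.2, -0.6, 0.0]
gripper_width: -0.0
grasp_force: 0.0
```

>>> drive_tool:
  increments:
    - [[0, 0, 1], [0, 0, 0], 0]
    - [[0, 0, 1], [0, 0, 0], 0]
    - [[0, 0, 1], [0, 0, 0], 0]
    - [[0, 0, 1], [0, 0, 0], 0]
    - [[0, 0, 1], [0, 0, 0], 0]
    - [[0, 0, 0], [0, 0, 0], 0]
    - [[0, 0, 0], [0, 0, 0], 0]
    - [[0, 0, 0], [0, 0, 0], 0]
    - [[0, 0, 0], [0, 0, 0], 0]
    - [[0, 0, 0], [0, 0, 0], 0]

```text
t: 13.7
position: [557.1, 193.3, 53.0]
tcp_rot: [-3.141, -0.0, 0.161]
contact_force: [-0.6, -0.7, 1.3]
gripper_width: -0.3
grasp_force: 0.7
```

>>> drive_tool:
  increments:
    - [[0, 0, 1], [0, 0, 0], 0]
    - [[0, 0, 1], [0, 0, 0], 0]
    - [[0, 0, 1], [0, 0, 0], 0]
    - [[0, 0, 0.5], [0, 0, 0], 0]
    - [[0, 0, 0.5], [0, 0, 0], 0]
    - [[0, 0, 0], [0, 0, 0], 0]
    - [[0, 0, 0], [0, 0, 0], 0]
    - [[0, 0, 0], [0, 0, 0], 0]
    - [[0, 0, 0], [0, 0, 0], 0]
    - [[0, 0, 0], [0, 0, 0], 0]

```text
t: 14.7
position: [557.1, 193.3, 49.0]
tcp_rot: [-3.142, -0.0, 0.161]
contact_force: [-0.2, -0.3, 3.7]
gripper_width: -0.1
grasp_force: 1.9
```

>>> drive_tool:
  increments:
    - [[0, 0, 0.5], [0, 0, 0], 0]
    - [[0, 0, 0.5], [0, 0, 0], 0]
    - [[0, 0, 0.5], [0, 0, 0], 0]
    - [[0, 0, 0.5], [0, 0, 0], 0]
    - [[0, 0, 0.5], [0, 0, 0], 0]
    - [[0, 0, 0], [0, 0, 0], 0]
    - [[0, 0, 0], [0, 0, 0], 0]
    - [[0, 0, 0], [0, 0, 0], 0]
    - [[0, 0, 0], [0, 0, 0], 0]
    - [[0, 0, 0], [0, 0, 0], 0]

```text
t: 15.7
position: [557.2, 193.3, 47.5]
tcp_rot: [-3.141, -0.0, 0.161]
contact_force: [-3.3, -1.1, 13.3]
gripper_width: 0.0
grasp_force: 6.8
```

>>> drive_tool:
  increments:
    - [[0, 0, 0.5], [0, 0, 0], 0]
    - [[0, 0, 0], [0, 0, 0], 0]
    - [[0, 0, 0], [0, 0, 0], 0]
    - [[0, 0, 0], [0, 0, 0], 0]
    - [[0, 0, 0], [0, 0, 0], 0]
    - [[0, 0, 0], [0, 0, 0], 0]
    - [[0, 0, 0], [0, 0, 0], 0]
    - [[0, 0, 0], [0, 0, 0], 0]
    - [[0, 0, 0], [0, 0, 0], 0]
    - [[0, 0, 0], [0, 0, 0], 0]

```text
t: 16.7
position: [557.2, 193.4, 47.4]
tcp_rot: [-3.141, -0.001, 0.161]
contact_force: [-4.3, -1.8, 17.6]
gripper_width: 0.1
grasp_force: 8.7
```

>>> drive_tool:
  increments:
    - [[0, 0, 0], [0, 0, 0], 0]
    - [[0, 0, 0], [0, 0, 0], 0]
    - [[0, 0, 0], [0, 0, 0], 0]
    - [[0, 0, 0], [0, 0, 0], 0]
    - [[0, 0, 0], [0, 0, 0], 0]
    - [[0, 0, 0], [0, 0, 0], 0]
    - [[0, 0, 0], [0, 0, 0], 0]
    - [[0, 0, 0], [0, 0, 0], 0]
    - [[0, 0, 0], [0, 0, 0], 0]
    - [[0, 0, 0], [0, 0, 0], 0]

```text
t: 17.7
position: [557.2, 193.3, 47.4]
tcp_rot: [-3.142, -0.001, 0.161]
contact_force: [-3.7, -1.7, 17.7]
gripper_width: 0.3
grasp_force: 8.7
```

>>> drive_tool:
  increments:
    - [[0, 0, -2], [0, 0, 0], 0]
    - [[0, 0, -4], [0, 0, 0], 0]
    - [[0, 0, -6], [0, 0, 0], 0]
    - [[0, 0, -8], [0, 0, 0], 0]
    - [[0, 0, -10], [0, 0, 0], 0]
    - [[0, 0, -12], [0, 0, 0], 0]
    - [[0, 0, -12], [0, 0, 0], 0]
    - [[0, 0, -10], [0, 0, 0], 0]
    - [[0, 0, -6], [0, 0, 0], 0]
    - [[0, 0, -2], [0, 0, 0], 0]

```text
t: 18.7
position: [557.7, 193.4, 119.0]
tcp_rot: [-3.141, -0.002, 0.161]
contact_force: [-0.2, 1.3, -0.7]
gripper_width: -0.1
grasp_force: 0.0
```

>>> drive_tool:
  increments:
    - [[0, -5, 0], [0, 0, 0], 0]
    - [[0, -10, 0], [0, 0, 0], 0]
    - [[0, -12, 0], [0, 0, 0], 0]
    - [[0, -12, 0], [0, 0, 0], 0]
    - [[0, -12, 0], [0, 0, 0], 0]
    - [[0, -12, 0], [0, 0, 0], 0]
    - [[0, -12, 0], [0, 0, 0], 0]
    - [[0, -10, 0], [0, 0, 0], 0]
    - [[0, -5, 0], [0, 0, 0], 0]
    - [[0, -2, 0], [0, 0, 0], 0]

```text
t: 19.7
position: [542.3, 284.7, 117.9]
tcp_rot: [-3.142, -0.0, 0.162]
contact_force: [0.5, -0.9, 0.4]
gripper_width: -0.0
grasp_force: 0.0
```

```bash
python3 - <<'E'
from h import *
c=tip()
b=cv2.resize(c["color"][190:265,350:450,::-1],(800,600),interpolation=cv2.INTER_CUBIC)
cv2.imwrite("pics/f1.png",cv2.convertScaleAbs(b,alpha=1.8))
E
```

```text
t 19.7 tcp pump [-1.000e-01  5.810e+01  1.179e+02] F [ 0.5 -0.9  0.4] yaw [-3.14154454e+00 -6.70219958e-05  1.61550276e-01]
tip zs [130.1 131.6 131.8 132.1 133. ] rib y 19.9 67
```

View pics/f1.png

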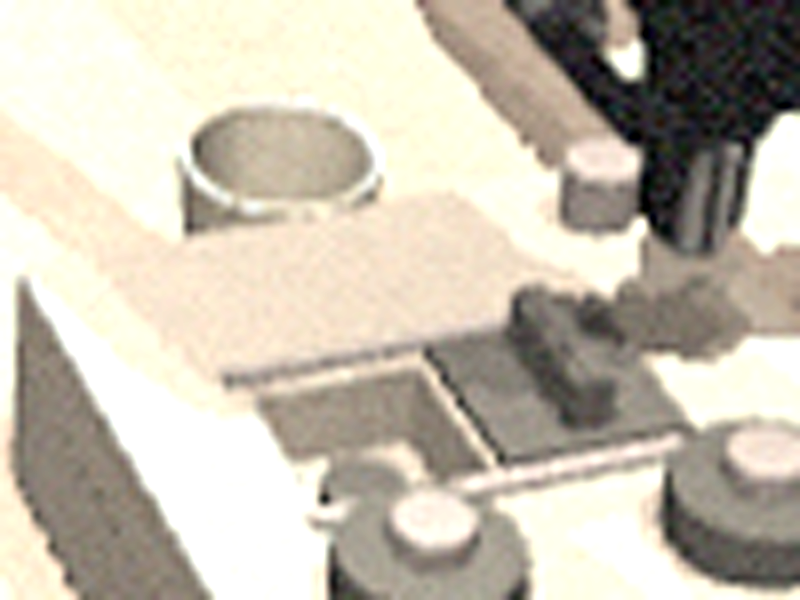

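The picture shows the shutter fully open and the well uncovered, with the key up at about (360,480). The fingers at (700,240) are clear of the rib and the cap. I'll descend and push it shut.

>>> drive_tool:
  increments:
    - [[0, 0, 3], [0, 0, 0], 0]
    - [[0, 0, 5], [0, 0, 0], 0]
    - [[0, 0, 6], [0, 0, 0], 0]
    - [[0, 0, 6], [0, 0, 0], 0]
    - [[0, 0, 5], [0, 0, 0], 0]
    - [[0, 0, 4], [0, 0, 0], 0]
    - [[0, 0, 3], [0, 0, 0], 0]
    - [[0, 0, 1], [0, 0, 0], 0]
    - [[0, 0, 0], [0, 0, 0], 0]
    - [[0, 0, 0], [0, 0, 0], 0]

```text
t: 20.75
position: [542.5, 284.2, 85.2]
tcp_rot: [-3.141, -0.0, 0.161]
contact_force: [-0.7, -0.6, 0.0]
gripper_width: -0.0
grasp_force: 0.0
```

>>> drive_tool:
  increments:
    - [[0, 3, 0], [0, 0, 0], 0]
    - [[0, 6, 0], [0, 0, 0], 0]
    - [[0, 6, 0], [0, 0, 0], 0]
    - [[0, 6, 0], [0, 0, 0], 0]
    - [[0, 6, 0], [0, 0, 0], 0]
    - [[0, 6, 0], [0, 0, 0], 0]
    - [[0, 6, 0], [0, 0, 0], 0]
    - [[0, 6, 0], [0, 0, 0], 0]
    - [[0, 6, 0], [0, 0, 0], 0]
    - [[0, 6, 0], [0, 0, 0], 0]

```text
t: 21.75
position: [551.6, 227.4, 85.0]
tcp_rot: [-3.141, 0.0, 0.161]
contact_force: [-1.3, 2.1, 1.4]
gripper_width: 0.1
grasp_force: 1.1
```

>>> drive_tool:
  increments:
    - [[0, 3, 0], [0, 0, 0], 0]
    - [[0, 3, 0], [0, 0, 0], 0]
    - [[0, 2, 0], [0, 0, 0], 0]
    - [[0, 2, 0], [0, 0, 0], 0]
    - [[0, 1, 0], [0, 0, 0], 0]
    - [[0, 1, 0], [0, 0, 0], 0]
    - [[0, 1, 0], [0, 0, 0], 0]
    - [[0, 0.5, 0], [0, 0, 0], 0]
    - [[0, 0, 0], [0, 0, 0], 0]
    - [[0, 0, 0], [0, 0, 0], 0]

```text
t: 22.75
position: [553.6, 214.5, 84.9]
tcp_rot: [3.142, 0.0, 0.161]
contact_force: [-0.6, 1.5, 1.4]
gripper_width: 0.2
grasp_force: 0.9
```

```bash
python3 -c "from h import *; tip()"
```

```text
t 22.75 tcp pump [ -0.1 -13.1  84.9] F [-0.6  1.5  1.4] yaw [3.14157589e+00 7.62918977e-05 1.60920915e-01]
tip zs [ 98.4  98.8  99.1  99.4 100.1] rib y -34.4 47
```

>>> drive_tool:
  increments:
    - [[0, 0.5, 0], [0, 0, 0], 0]
    - [[0, 0.5, 0], [0, 0, 0], 0]
    - [[0, 0.5, 0], [0, 0, 0], 0]
    - [[0, 0.5, 0], [0, 0, 0], 0]
    - [[0, 0.5, 0], [0, 0, 0], 0]
    - [[0, 0.5, 0], [0, 0, 0], 0]
    - [[0, 0, 0], [0, 0, 0], 0]
    - [[0, 0, 0], [0, 0, 0], 0]
    - [[0, 0, 0], [0, 0, 0], 0]
    - [[0, 0, 0], [0, 0, 0], 0]

```text
t: 23.8
position: [554.1, 211.5, 84.9]
tcp_rot: [3.142, 0.0, 0.161]
contact_force: [-0.4, 0.5, 1.9]
gripper_width: 0.5
grasp_force: 0.8
```

>>> drive_tool:
  increments:
    - [[0, 0.5, 0], [0, 0, 0], 0]
    - [[0, 0.5, 0], [0, 0, 0], 0]
    - [[0, 0.5, 0], [0, 0, 0], 0]
    - [[0, 0.5, 0], [0, 0, 0], 0]
    - [[0, 0.5, 0], [0, 0, 0], 0]
    - [[0, 0, 0], [0, 0, 0], 0]
    - [[0, 0, 0], [0, 0, 0], 0]
    - [[0, 0, 0], [0, 0, 0], 0]
    - [[0, 0, 0], [0, 0, 0], 0]
    - [[0, 0, 0], [0, 0, 0], 0]

```text
t: 24.8
position: [554.5, 209.5, 85.0]
tcp_rot: [-3.141, -0.0, 0.161]
contact_force: [-1.5, 5.3, 1.1]
gripper_width: -0.4
grasp_force: 2.6
```

>>> drive_tool:
  increments:
    - [[0, 0.5, 0], [0, 0, 0], 0]
    - [[0, 0.5, 0], [0, 0, 0], 0]
    - [[0, 0.5, 0], [0, 0, 0], 0]
    - [[0, 0, 0], [0, 0, 0], 0]
    - [[0, 0, 0], [0, 0, 0], 0]
    - [[0, 0, 0], [0, 0, 0], 0]
    - [[0, 0, 0], [0, 0, 0], 0]
    - [[0, 0, 0], [0, 0, 0], 0]
    - [[0, 0, 0], [0, 0, 0], 0]
    - [[0, 0, 0], [0, 0, 0], 0]

```text
t: 25.8
position: [554.5, 209.2, 85.0]
tcp_rot: [-3.139, -0.0, 0.16]
contact_force: [-2.4, 9.7, 0.6]
gripper_width: 0.3
grasp_force: 4.6
```

At the stop. I'll back off, lift clear and check.

>>> drive_tool:
  increments:
    - [[0, -3, 0], [0, 0, 0], 0]
    - [[0, -5, 0], [0, 0, 0], 0]
    - [[0, -4, 0], [0, 0, 0], 0]
    - [[0, 0, -5], [0, 0, 0], 0]
    - [[0, 0, -10], [0, 0, 0], 0]
    - [[0, 0, -20], [0, 0, 0], 0]
    - [[0, 0, -30], [0, 0, 0], 0]
    - [[0, 0, -30], [0, 0, 0], 0]
    - [[0, 0, -20], [0, 0, 0], 0]
    - [[0, 0, -5], [0, 0, 0], 0]

```text
t: 26.8
position: [554.9, 219.7, 208.7]
tcp_rot: [-3.141, -0.006, 0.161]
contact_force: [0.4, 0.2, -0.3]
gripper_width: -0.3
grasp_force: 0.0
```

>>> drive_tool:
  increments:
    - [[-10, 15, 0], [0, 0, 0], 0]
    - [[-20, 25, 0], [0, 0, 0], 0]
    - [[-20, 30, 0], [0, 0, 0], 0]
    - [[-20, 30, 0], [0, 0, 0], 0]
    - [[-20, 30, 0], [0, 0, 0], 0]
    - [[-20, 30, 0], [0, 0, 0], 0]
    - [[-20, 30, 0], [0, 0, 0], 0]
    - [[-10, 15, 0], [0, 0, 0], 0]
    - [[0, 0, 0], [0, 0, 0], 0]
    - [[0, 0, 0], [0, 0, 0], 0]

```text
t: 27.8
position: [446.4, -5.6, 204.2]
tcp_rot: [-3.141, 0.001, 0.159]
contact_force: [0.6, -0.4, -1.0]
gripper_width: -0.1
grasp_force: 0.0
```

```bash
python3 - <<'E'
from h import *
tip(); c=arm.camera("scene")
b=cv2.resize(c["color"][190:265,350:450,::-1],(800,600),interpolation=cv2.INTER_CUBIC)
cv2.imwrite("pics/g1.png",cv2.convertScaleAbs(b,alpha=1.6))
E
```

```text
t 27.8 tcp pump [-141.2 -213.1  204.2] F [ 0.6 -0.4 -1. ] yaw [-3.14074362e+00  1.46830792e-03  1.59078385e-01]
tip zs [] rib y -37.8 61
```

View pics/g1.png

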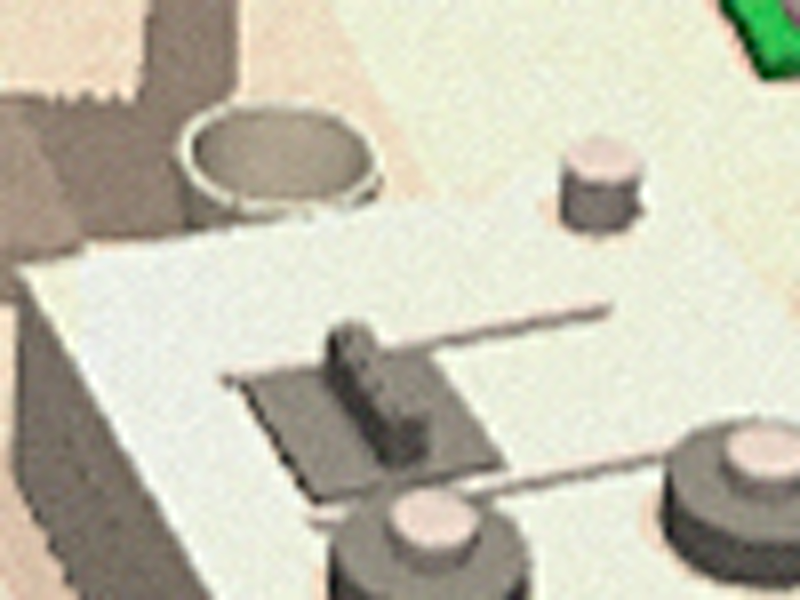

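The shutter is fully shut: the rib is at (375,390), 58 mm from its open position. The cap and cup haven't moved and the arm is clear.

```bash
python3 -c "from bench import arm; print(arm.close_job())"
```

```text
the job is handed in; nothing more can be done
None
```

The pump's counter reset was carried out and handed in at about 28 s: shutter pushed fully open, key held at its stop for about 2 s and back up, shutter pushed fully shut; the tester and loose things were not touched.

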